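# Build a level kiln shelf and set the melting pot on it

### The arm

A 6-joint arm with a two-finger parallel gripper is mounted at the origin on the work surface. World frame = base frame: x ahead of the robot, y to its left, z up, the work surface at z = 0. Lengths are in m, angles in rad, forces in N, time in s.
With the tool pointing down it reaches from about 0.375 to 0.9 m from the base axis. Payload 3.1 kg.
Tool frame: the origin (TCP) lies at the very end of the fingers, on their centre line; the grasp point (between the pads) lies 19 mm behind it; z points along the fingers, y is the direction in which the jaws open and shut (so a half turn about z gives the same grasp; the last joint's range is limited). The gripper opens to 87 mm and grips with 3 to 60 N. Pads are 19 mm wide; open, the fingers measure 117 mm over their backs; the gripper's body (75 mm by 190 mm) begins 51 mm behind the grasp point.
Start: joints at [-1.45, 0.527, 1.433, -0, 1.181, -0.178], TCP at [0.184, -0.597, 0.223] pointing down, gripper open.
Joint ranges: [-3.08, 3.08], [-0.75, 2.2], [0.22, 2.44], [-1.43, 4.57], [0, 2.65], [-2.85, 2.85]. Speed limits (rad/s): [2.79, 2.79, 3.14, 3.14, 3.14, 3.14].

### API

Orientations are given as a 3x3 rotation matrix whose columns are the frame's x, y, z axes.
In Python, from rig import r gives the robot as it stands. The module is installed in compiled form; this text tells all that it offers.
- The arm moves only by the tool arm_command, never from a script. Its arguments are lists of equal length, an entry for each row: "offset": the shift along the tool's x, y, z in cm, a list of three; "twist": the turn, a rotation vector about the tool's x, y, z in degrees, a list of three; "gripper": the closure, from 0 (fully open) to 1 (shut). A call has 1 to 8 rows; each row is the pose to reach, as a shift and turn from the pose measured when the call began, along the tool's axes at that moment; what a row does not reach only later rows make up. A row lasts 1/8 s, in which the tool goes at most 62.5 mm and 10.7 degrees, less where a joint would pass 70% of its speed; a pose out of reach is approached as far as the arm can. A call with a gripper value outside its range is refused whole. The fingers move at their own pace and stop on an object; the grip force is fixed at half the most. Time passes only in rows, so rows that repeat a pose let the fingers close. It gives the time, the measured TCP pose, the force and the opening at its end, in the units of the state.
- r.read_state(): the state, without advancing time (a new reading comes with each control period).
- r.grab_frame(name): name is "side" or "top"; returns the picture (420x560x3 uint8, red, green, blue); there is no depth.
- r.get_calibration(name): a dict with "camera_matrix" (3x3 intrinsics, pixels), "distortion" ([k1, k2, p1, p2, k3] as OpenCV has them; the pictures are not rectified), "cam_to_world" (4x4, takes a point from camera to world coordinates). Camera axes: x right, y up, looking along -z (the intrinsics and any distortion apply to the point x, -y, -z); pixel columns grow to the right and rows downward; lengths in m; the calibration is good to about 2 mm. A picture is of the moment at which its call begins. get_calibration takes no time and is no camera call.
- r.finish_job(): hands the job in, once; it reports no verdict.
The state is a dict: "time": time; "joint_pos": joint angles; "qd": joint speeds; "effort": joint torques, N m; "eef_pos": TCP position; "ee_rot": TCP orientation; "force": force on the tool from outside, world axes, zero at the start; "torque": the same for the moment, N m; "gripper_width": finger opening in m.
Only numpy, scipy, OpenCV 4.12 (cv2) and the standard library are available. Lean on these libraries where they do the work, as an engineer would, in place of code of your own. Each camera call takes 0.05 s, during which the arm holds its last target. There are 200 camera calls.

### The job

Build a level kiln shelf: first stand the tall round post in the middle of the thin tile and the short square post in the middle of the half brick, in either order, so that their tops come level. Then lay the long bat across both posts, centred over the kiln base and in line with it, and last stand the terracotta pot upright, mouth up, at the middle of the bat. Leave the can of rods and the glass tumbler where they stand.

Things in the scene. Friction and masses are not known exactly. Their poses are not given: they have to be found in the camera images.
- tall_post: loose tall kiln post, off-white ceramic, round, 38 mm diameter, 90 mm high, about 0.2 kg, standing upright on the bench; small dark hole mark in its top. Origin at the centre of its underside, z up along the post.
- short_post: loose short kiln post, off-white ceramic, square, 38 x 38 mm, 60 mm high, about 0.17 kg, standing upright on the bench; small dark hole mark in its top. Origin at the centre of its underside, x and y square to its sides, z up.
- bat: loose kiln bat: a flat buff ceramic bar 240 mm long (its y), 50 mm wide (its x), 16 mm thick (its z), about 0.36 kg, lying flat on the bench. Either end and either edge is the same. Origin at the centre of its underside. To be laid across the two posts.
- pot: loose small terracotta pot, open at the top, 55 mm high, 40 mm across at the foot, with a straight upright rim band 50 mm across over its top 19 mm, wall 4 mm, about 0.09 kg. Origin at the centre of its underside, z up.
- kiln_base: fixed buff slab lying on the bench, 300 mm long (its y), 110 mm wide (its x), 15 mm high, which carries the thin tile and the half brick. Origin at the centre of its underside, midway between the tile and the brick.
- thin_tile: fixed off-white tile 70 x 70 mm, 10 mm thick, lying on the kiln base 80 mm from the base's middle along its length, towards one end or the other; place for the tall post. Origin at the centre of its underside (15 mm above the bench), turned with the base.
- half_brick: fixed cream firebrick 70 x 70 mm, 40 mm high, on the kiln base 80 mm from the base's middle, at the end opposite the tile; place for the short post. Its top is 30 mm higher than the tile's, so with each post in its place both tops stand 115 mm above the bench. Origin at the centre of its underside (15 mm above the bench), turned with the base.
- rod_can: bystander, loose: open steel can, 74 mm diameter, 110 mm high, full of thin glass and steel rods standing to about 200 mm above the bench. Origin at the centre of its underside. Do not disturb.
- tumbler: bystander, loose: clear glass tumbler, mouth 68 mm across, 90 mm high. Origin at the centre of its underside. Do not disturb.
- torch: bystander, fixed: brass bench burner on a dark round foot 90 mm across, unlit, reaching about 85 mm out from its middle and 125 mm high. Origin at the centre of its underside.
Not all that is in view belongs to the job. What is shaped like the tall_post but green or yellow is not meant.

How it is judged:
On the way, in this order (a step that is already met when the one before it is completed fails the run):
1. both posts stand released, upright in the middle of their places: the tall one on the tile, the short one on the brick (horizontal distance between tall_post and thin_tile below 0.012 m and z of tall_post in the frame of thin_tile between 0.006 and 0.014 m and angle between each of tall_post, short_post's own z axis and vertical below 0.06 rad and horizontal distance between short_post and half_brick below 0.012 m and z of short_post in the frame of half_brick between 0.036 and 0.044 m and contact force between the fingers and tall_post below 0.1 N and linear speed of each of tall_post, short_post below 0.03 m/s and contact force between the fingers and short_post below 0.1 N), for 0.2 s.
2. the bat lies released and level across both posts, centred over the base and in line with it (horizontal distance between tall_post and thin_tile below 0.012 m and z of tall_post in the frame of thin_tile between 0.006 and 0.014 m and angle between each of tall_post, short_post's own z axis and vertical below 0.06 rad and horizontal distance between short_post and half_brick below 0.012 m and z of short_post in the frame of half_brick between 0.036 and 0.044 m and horizontal distance between bat and kiln_base below 0.015 m and angle between the y axis of bat and the y axis of kiln_base, either way round below 0.12 rad and angle between bat's own z axis and vertical below 0.04 rad and z of bat in the frame of kiln_base between 0.111 and 0.119 m and contact force between the fingers and bat below 0.1 N and linear speed of bat below 0.03 m/s), for 0.2 s.
3. the pot stands released and upright at the middle of the bat (horizontal distance between tall_post and thin_tile below 0.012 m and z of tall_post in the frame of thin_tile between 0.006 and 0.014 m and angle between each of tall_post, short_post's own z axis and vertical below 0.06 rad and horizontal distance between short_post and half_brick below 0.012 m and z of short_post in the frame of half_brick between 0.036 and 0.044 m and horizontal distance between bat and kiln_base below 0.015 m and angle between the y axis of bat and the y axis of kiln_base, either way round below 0.12 rad and angle between bat's own z axis and vertical below 0.04 rad and z of bat in the frame of kiln_base between 0.111 and 0.119 m and horizontal distance between pot and bat below 0.012 m and z of pot in the frame of bat between 0.012 and 0.02 m and angle between pot's own z axis and vertical below 0.08 rad and contact force between the fingers and pot below 0.1 N and linear speed of pot below 0.03 m/s), for 0.2 s.
At the end, for the whole second after the job is handed in: Posts upright (0.06 rad) within 12 mm of the centres of their places, tall on tile, short on brick; bat level (0.04 rad) on both posts, within 15 mm of the base's middle and 0.12 rad of its line; pot upright (0.08 rad) on the bat within 12 mm of its middle; all released and at rest (horizontal distance between tall_post and thin_tile below 0.012 m and z of tall_post in the frame of thin_tile between 0.006 and 0.014 m and angle between each of tall_post, short_post's own z axis and vertical below 0.06 rad and horizontal distance between short_post and half_brick below 0.012 m and z of short_post in the frame of half_brick between 0.036 and 0.044 m and horizontal distance between bat and kiln_base below 0.015 m and angle between the y axis of bat and the y axis of kiln_base, either way round below 0.12 rad and angle between bat's own z axis and vertical below 0.04 rad and z of bat in the frame of kiln_base between 0.111 and 0.119 m and horizontal distance between pot and bat below 0.012 m and z of pot in the frame of bat between 0.012 and 0.02 m and angle between pot's own z axis and vertical below 0.08 rad and linear speed of each of tall_post, short_post, bat, pot below 0.02 m/s); the robot touches nothing.
It fails at once if the can of rods or the tumbler is moved by more than 30 mm (distance of any of rod_can, tumbler from where it was at the start of the episode above 0.03 m).
It also fails if it takes over 112 s, if anything falls off the work surface, if the arm or the gripper's body presses on something with over 40 N, if the wrist force passes 120 N, or if a joint passes its speed limit or range.

## Working session

There is one attempt and no reset: what is moved stays moved. The work goes in short steps, Python scripts to look and compute and a tool call to move; the robot and the scene stay as the last step left them, time stands still between calls to the robot, and variables do not carry over. Pictures are saved under pics/ and viewed, about 12 in all and at most 16, crops included, and the job is handed in when it is done.

Besides the shell and the picture viewer there is one more tool, called after "Request:" in YAML: its name, and indented under it one key for each argument. arm_command: Moves the arm, as the interface text tells. Its arguments: {"type":"object","properties":{"offset":{"type":"array","items":{"type":"array","items":{"type":"number"}}},"twist":{"type":"array","items":{"type":"array","items":{"type":"number"}}},"gripper":{"type":"array","items":{"type":"number"}}},"required":["offset","twist","gripper"]}

```bash
mkdir -p pics; cat > h.py <<'E'
import numpy as np, cv2
from rig import r
def snap(n,f):
    im=r.grab_frame(n); cv2.imwrite(f'pics/{f}.png',cv2.cvtColor(im,cv2.COLOR_RGB2BGR)); return im
def ray(n,uv):
    c=r.get_calibration(n); p=cv2.undistortPoints(np.array(uv,float).reshape(-1,1,2),np.array(c['camera_matrix']),np.array(c['distortion'])).reshape(-1,2)
    T=np.array(c['cam_to_world']); d=np.c_[p[:,0],-p[:,1],-np.ones(len(p))]@T[:3,:3].T
    return T[:3,3],d
def plane(n,uv,z):
    o,d=ray(n,uv); return o+d*((z-o[2])/d[:,2])[:,None]
def proj(n,P):
    c=r.get_calibration(n);T=np.array(c['cam_to_world']);q=(np.array(P,float).reshape(-1,3)-T[:3,3])@T[:3,:3]
    q=q*[1,-1,-1]; return cv2.projectPoints(q,np.zeros(3),np.zeros(3),np.array(c['camera_matrix']),np.array(c['distortion']))[0].reshape(-1,2)
def loc(dst,yaw=None):
    s=r.read_state();R=np.array(s['ee_rot']);p=np.array(s['eef_pos'])
    return (R.T@(np.array(dst)-p))*100
E
python3 - <<'E'
from h import *
for n in('top','side'):
    im=snap(n,n+'0'); c=r.get_calibration(n); print(n,np.round(c['camera_matrix'],1).tolist(),np.round(c['distortion'],3),np.round(c['cam_to_world'],3).tolist())
s=r.read_state();print(s['time'],s['eef_pos'],np.round(s['ee_rot'],3).tolist(),s['gripper_width'])
E
```

```text
top [[397.7, 0.0, 276.6], [0.0, 397.7, 203.3], [0.0, 0.0, 1.0]] [-0.071  0.     0.     0.     0.   ] [[-0.02, 0.981, -0.194, 0.331], [-0.999, -0.025, -0.023, -0.047], [-0.027, 0.193, 0.981, 1.095], [0.0, 0.0, 0.0, 1.0]]
side [[382.2, 0.0, 273.0], [0.0, 382.2, 210.2], [0.0, 0.0, 1.0]] [0. 0. 0. 0. 0.] [[0.998, 0.051, -0.042, 0.482], [-0.063, 0.513, -0.856, -1.103], [-0.022, 0.857, 0.515, 0.668], [0.0, 0.0, 0.0, 1.0]]
0.1 [ 0.1839318  -0.59662969  0.22167867] [[0.956, 0.294, -0.0], [0.294, -0.956, 0.002], [0.0, -0.002, -1.0]] 0.08673710631803355
```

View pics/top0.png

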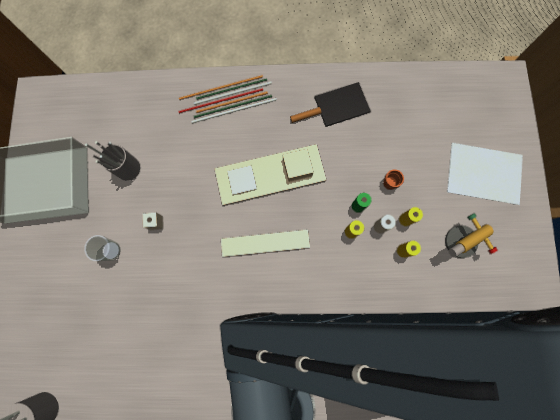

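View pics/side0.png

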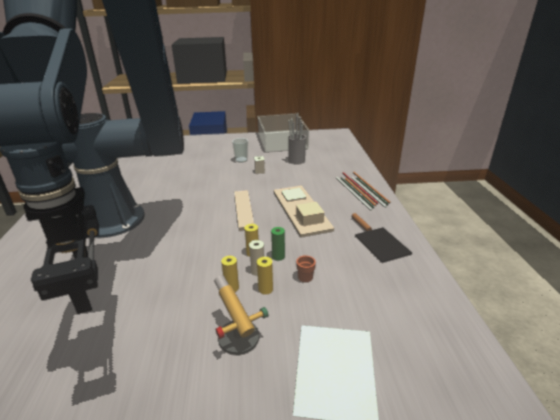

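Top view: the wanted tall post is white at (388,222). It could be confused with the yellow ones at (356,229), (414,215), (411,249) and the green one at (362,202). The short post is at (151,221), bat at (265,243), pot at (394,179), base at (270,175), tile at (242,180), brick at (298,165), tumbler at (100,250) and can at (120,162).

```bash
python3 - <<'E'
from h import *
im=cv2.imread('pics/top0.png')
cv2.imwrite('pics/c1.png',np.hstack([cv2.resize(im[130:270,200:330],None,fx=3,fy=3,interpolation=cv2.INTER_CUBIC),cv2.resize(im[160:300,335:435],None,fx=3,fy=3,interpolation=cv2.INTER_CUBIC)[:420],np.pad(cv2.resize(im[200:240,135:170],None,fx=3,fy=3),((0,300),(0,0),(0,0)))]))
hsv=cv2.cvtColor(im,cv2.COLOR_BGR2HSV)
for n,uv in dict(short=(151,221),bat=(265,243),post=(388,222),base=(223,195),tile=(242,180),brick=(298,165),brside=(300,177),bench=(200,280),pot=(394,179),y=(356,229)).items(): print(n,hsv[uv[1],uv[0]])
def P(n,uv,z): return np.round(plane('top',[uv],z)[0],3)
for n,uv,z in [('tall',(388,222),.09),('y1',(356,229),.09),('y2',(414,215),.09),('y3',(411,249),.09),('g',(362,202),.09),('pot',(394,179),.055),('short',(150,219),.06)]: print(n,P(n,uv,z))
E
```

```text
short [ 43  18 170]
bat [ 40  36 210]
post [13 67 95]
base [ 38  47 211]
tile [ 76  13 211]
brick [ 40  41 211]
brside [19 93 66]
bench [ 14  25 171]
pot [ 10 173 100]
y [ 25 100 112]
tall [ 0.474 -0.307  0.09 ]
y1 [ 0.458 -0.224  0.09 ]
y2 [ 0.49  -0.375  0.09 ]
y3 [ 0.404 -0.36   0.09 ]
g [ 0.528 -0.244  0.09 ]
pot [ 0.595 -0.341  0.055]
short [0.502 0.316 0.06 ]
```

View pics/c1.png

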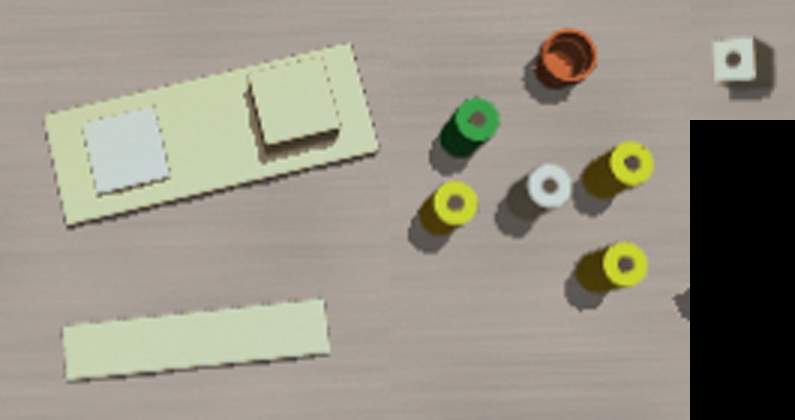

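The crop confirms it: the white post's top hole is at (388,222), with three yellow and one green lookalike around it. Next I'm refining the positions with contours.

```bash
cat > m.py <<'E'
from h import *
im=cv2.imread('pics/top0.png');hsv=cv2.cvtColor(im,cv2.COLOR_BGR2HSV)
def box(m,seed,n):
    k,l,st,_=cv2.connectedComponentsWithStats(m.astype(np.uint8),connectivity=4)
    c=l==l[seed[1],seed[0]]; cs,_=cv2.findContours(c.astype(np.uint8),0,1); c=max(cs,key=cv2.contourArea)
    return c.reshape(-1,2)
def rect(c,z):
    p=plane('top',c,z)[:,:2].astype(np.float32); (x,y),(w,h),a=cv2.minAreaRect(p*1000)
    return round(x,1),round(y,1),round(w,1),round(h,1),round(a,1)
H,S,V=[hsv[...,i].astype(int) for i in range(3)]
cream=(S>30)&(H>32)&(H<50)&(V>150)
white=(S<28)&(V>190)
print('bat',rect(box(cream,(265,243),''),.016))
print('base',rect(box(cream|white|(S>60)&(V<120),(223,195),''),.015))
print('tile',rect(box(white,(242,180),''),.025))
print('post',rect(box(white,(383,222),''),.09))
m=(S<22)&(H>30)&(V>165); c=box(m,(145,220),'');print('short',rect(c,.06), c.min(0),c.max(0))
# given corners by eye from crop
for n,X,z in [('base',[(46,114),(350,43),(378,152),(68,226)],.015),('tile',[(83,122),(154,105),(170,180),(97,194)],.025),('brick',[(248,75),(324,57),(338,130),(265,146)],.055),('bat',[(63,326),(323,300),(329,354),(67,380)],.016)]:
    p=plane('top',[(200+a/3-.33,130+b/3-.33) for a,b in X],z)[:,:2]
    e=[p[1]-p[0],p[2]-p[1]]
    print(n,p.mean(0).round(4),[np.linalg.norm(v).round(3) for v in e],[np.degrees(np.arctan2(v[1],v[0])).round(1) for v in e])
E
python3 m.py
```

```text
bat (435.9, 12.1, 48.0, 238.0, 4.7)
base (628.8, -4.7, 109.7, 297.7, 12.3)
tile (612.9, 74.0, 67.9, 68.5, 12.9)
post (476.6, -307.2, 30.7, 31.5, 86.0)
short (500.1, 318.9, 36.1, 32.9, 2.2) [143 213] [155 226]
base [ 0.6291 -0.0053] [np.float64(0.296), np.float64(0.11)] [np.float64(-77.9), np.float64(-168.6)]
tile [0.6122 0.0734] [np.float64(0.068), np.float64(0.074)] [np.float64(-77.7), np.float64(-168.8)]
brick [ 0.6453 -0.0826] [np.float64(0.071), np.float64(0.07)] [np.float64(-77.7), np.float64(-171.7)]
bat [0.4353 0.012 ] [np.float64(0.238), np.float64(0.049)] [np.float64(-85.6), np.float64(-175.6)]
```

```bash
cat >> h.py <<'E'
from scipy.spatial.transform import Rotation as Ro
def go(x,y,z,a):
    s=r.read_state();R=np.array(s['ee_rot']);p=np.array(s['eef_pos'])
    c=[]
    for k in (0,180):
        t=np.radians(a+k);yy=np.array([np.cos(t),np.sin(t),0]);zz=np.array([0,0,-1.]);R1=np.c_[np.cross(yy,zz),yy,zz]
        c.append(np.degrees(Ro.from_matrix(R.T@R1).as_rotvec()))
    c.sort(key=np.linalg.norm)
    print('t',round(s['time'],2),'off',np.round(R.T@(np.array([x,y,z])-p)*100,2),'tw',np.round(c,1).tolist(),'pos',np.round(p,4),'jaw',np.round(np.degrees(np.arctan2(R[1,1],R[0,1])),1),'w',round(s['gripper_width'],4),'q',np.round(s['joint_pos'],2),'F',np.round(s['force'],1))
E
python3 - <<'E'
from h import *
for n,uv,z in [('can',(120,162),.11),('rodtip',(90,142),.2),('rodtip2',(104,143),.2),('tumbler mouth?',(97,248),.09),('tumbler foot?',(110,251),0),('y1',(357,227.7),.09),('y2',(415.7,214.3),.09),('y3',(413.3,248),.09),('g',(364.3,199.7),.09),('tall',(387.7,222),.09),('pot',(394.7,178.7),.055)]: print(n,plane('top',[uv],z)[0].round(3))
go(.475,-.307,.16,-19)
E
```

```text
can [0.647 0.387 0.11 ]
rodtip [0.672 0.426 0.2  ]
rodtip2 [0.668 0.39  0.2  ]
tumbler mouth? [0.424 0.444 0.09 ]
tumbler foot? [0.423 0.449 0.   ]
y1 [ 0.461 -0.227  0.09 ]
y2 [ 0.492 -0.38   0.09 ]
y3 [ 0.406 -0.366  0.09 ]
g [ 0.534 -0.25   0.09 ]
tall [ 0.474 -0.306  0.09 ]
pot [ 0.596 -0.343  0.055]
t 0.1 off [ 36.34 -19.1    6.22] tw [[-0.1, -0.1, -53.9], [-0.1, 0.1, 126.1]] pos [ 0.1839 -0.5966  0.2217] jaw -72.9 w 0.0867 q [-1.45  0.53  1.43  0.    1.18 -0.18] F [ 0.2  0.6 -0.8]
```

Request:
arm_command:
  offset:
    - [36.3,-19.1,6.2]
    - [36.3,-19.1,6.2]
    - [36.3,-19.1,6.2]
    - [36.3,-19.1,6.2]
    - [36.3,-19.1,6.2]
    - [36.3,-19.1,6.2]
    - [36.3,-19.1,6.2]
    - [36.3,-19.1,6.2]
  twist:
    - [0,0,-54]
    - [0,0,-54]
    - [0,0,-54]
    - [0,0,-54]
    - [0,0,-54]
    - [0,0,-54]
    - [0,0,-54]
    - [0,0,-54]
  gripper: [0,0,0,0,0,0,0,0]

```text
time: 1.1
eef_pos: [0.4757, -0.3042, 0.1592]
ee_rot: [[0.319, 0.948, -0.002], [0.948, -0.319, 0.004], [0.003, -0.003, -1.0]]
force: [-0.3, -0.1, -0.4]
gripper_width: 0.0873
```

```bash
python3 - <<'E'
from h import *
go(.475,-.307,.045,-19)
snap('side','s1')
E
```

```text
t 1.1 off [-0.32  0.05 11.42] tw [[-0.2, -0.2, 0.4], [0.3, -0.2, -179.6]] pos [ 0.4757 -0.3042  0.1592] jaw -18.6 w 0.0873 q [-0.77  0.53  1.65  0.    0.97 -0.44] F [-0.3 -0.1 -0.4]
```

View pics/s1.png

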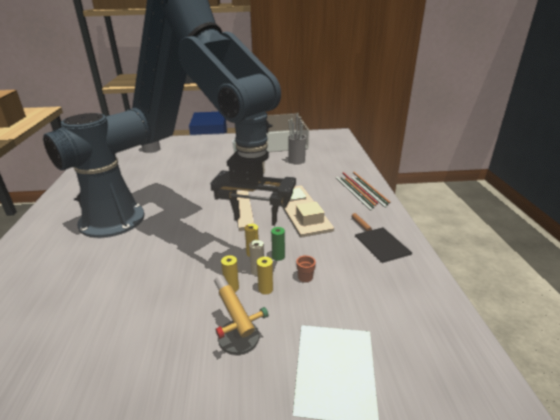

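The side view shows the fingers straddling the white post at (258,245), so I'll go down.

Request:
arm_command:
  offset:
    - [-0.3,0,5.5]
    - [-0.3,0,11.4]
    - [-0.3,0,11.4]
    - [-0.3,0,11.4]
    - [-0.3,0,11.4]
    - [-0.3,0,11.4]
    - [-0.3,0,11.4]
    - [-0.3,0,11.4]
  twist:
    - [0,0,0]
    - [0,0,0]
    - [0,0,0]
    - [0,0,0]
    - [0,0,0]
    - [0,0,0]
    - [0,0,0]
    - [0,0,0]
  gripper: [0,0,0,0,1,1,1,1]

```text
time: 2.15
eef_pos: [0.4741, -0.3085, 0.0462]
ee_rot: [[0.32, 0.947, -0.001], [0.947, -0.32, 0.002], [0.001, -0.001, -1.0]]
force: [0.5, 0.6, 0.2]
gripper_width: 0.0548
```

```bash
python3 - <<'E'
from h import *
go(.475,-.307,.20,-19)
E
```

```text
t 2.15 off [  0.19   0.02 -15.38] tw [[-0.1, -0.1, 0.3], [0.1, -0.1, -179.7]] pos [ 0.4741 -0.3085  0.0462] jaw -18.7 w 0.0548 q [-0.77  0.71  1.71  0.    0.72 -0.45] F [0.5 0.6 0.2]
```

Request:
arm_command:
  offset:
    - [0,0,0]
    - [0,0,0]
    - [0,0,0]
    - [0,0,0]
    - [0,0,-4]
    - [0,0,-9]
    - [0,0,-14]
    - [0,0,-14]
  twist:
    - [0,0,0]
    - [0,0,0]
    - [0,0,0]
    - [0,0,0]
    - [0,0,0]
    - [0,0,0]
    - [0,0,0]
    - [0,0,0]
  gripper: [1,1,1,1,1,1,1,1]

```text
time: 3.15
eef_pos: [0.4762, -0.3107, 0.19]
ee_rot: [[0.32, 0.947, 0.006], [0.947, -0.32, -0.005], [-0.002, 0.007, -1.0]]
force: [0.4, -0.3, -1.7]
gripper_width: 0.0378
```

```bash
python3 - <<'E'
from h import *
go(.612,.0733,.18,12.2)
snap('top','t2')
im=snap('side','s2'); a=cv2.imread('pics/s2.png')[130:310,180:340]; cv2.imwrite('pics/s2c.png',cv2.resize(a,None,fx=3,fy=3))
E
```

```text
t 3.15 off [40.72  0.56  0.9 ] tw [[0.4, 0.2, -30.9], [0.3, -0.5, 149.1]] pos [ 0.4762 -0.3107  0.19  ] jaw -18.7 w 0.0378 q [-0.77  0.49  1.62  0.    1.03 -0.45] F [ 0.4 -0.3 -1.7]
```

View pics/s2c.png

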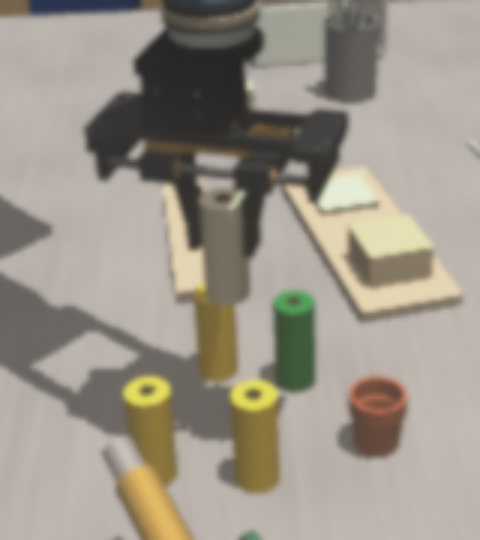

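The white post is held upright, with its bottom edge at crop (229,301), which is about (256,230) in the full picture. Next: how far it sits off the tool centre.

```bash
python3 - <<'E'
from h import *
print(plane('side',[(180+228/3-.33,130+302/3-.33)],.144))
print(proj('side',[[.4762,-.3107-.019,.144],[.4762,-.3107-.019,.234],[.4762,-.3107,.234]]))
print('hole/top',plane('side',[(180+223/3-.33,130+197/3-.33)],.234))
E
```

```text
[[ 0.47659401 -0.32291984  0.144     ]]
[[255.57490438 231.89833216]
 [253.79781279 199.74277042]
 [253.6389663  195.79734168]]
hole/top [[ 0.47710329 -0.30852948  0.234     ]]
```

Request:
arm_command:
  offset:
    - [6.2,0,0]
    - [12.4,0,0]
    - [18.6,0.2,0.3]
    - [25,0.3,0.5]
    - [31,0.5,0.8]
    - [37,0.5,0.9]
    - [40.7,0.6,0.9]
    - [40.7,0.6,0.9]
  twist:
    - [0,0,-5]
    - [0,0,-10]
    - [0,0,-15]
    - [0,0,-20]
    - [0,0,-25]
    - [0,0,-31]
    - [0.4,0.2,-31]
    - [0.4,0.2,-31]
  gripper: [1,1,1,1,1,1,1,1]

```text
time: 4.25
eef_pos: [0.6086, 0.0784, 0.1746]
ee_rot: [[-0.217, 0.976, -0.013], [0.976, 0.217, 0.007], [0.01, -0.011, -1.0]]
force: [-0.5, -0.4, -2.8]
gripper_width: 0.0375
```

```bash
python3 - <<'E'
from h import *
go(.612,.0733,.09,12.2)
a=snap('side','s3')[120:260,200:360];b=snap('top','t3')[90:230,170:330]
cv2.imwrite('pics/c3.png',cv2.resize(cv2.cvtColor(np.hstack([a,b]),cv2.COLOR_RGB2BGR),None,fx=2.5,fy=2.5,interpolation=cv2.INTER_CUBIC))
E
```

```text
t 4.25 off [-0.65  0.31  8.45] tw [[-0.6, -0.5, 0.4], [0.9, -1.0, -179.6]] pos [0.6086 0.0784 0.1746] jaw 12.6 w 0.0375 q [-0.06  0.57  1.5   0.01  1.08 -0.28] F [-0.5 -0.4 -2.8]
```

View pics/c3.png

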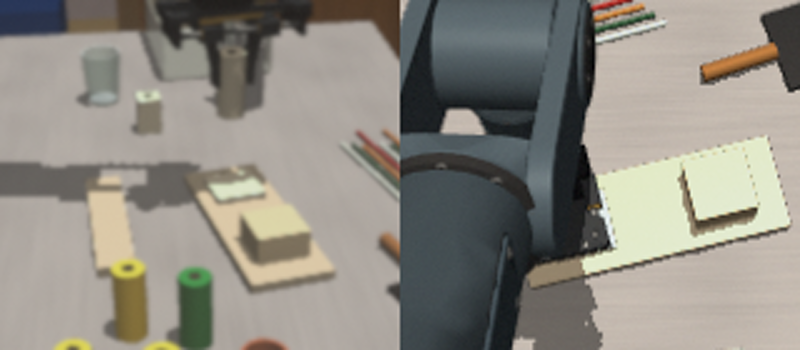

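```bash
python3 - <<'E'
from h import *
go(.6127,.0704,.10,12.2)
E
```

```text
t 4.35 off [-0.67  0.44  7.5 ] tw [[-0.7, -0.5, 0.2], [0.8, -1.1, -179.8]] pos [0.608  0.0755 0.1751] jaw 12.4 w 0.0373 q [-0.06  0.57  1.5   0.01  1.08 -0.28] F [-0.5  0.5 -2.9]
```

Request:
arm_command:
  offset:
    - [-0.7,0.4,3]
    - [-0.7,0.4,6]
    - [-0.7,0.4,7.5]
    - [-0.7,0.4,7.5]
    - [-0.7,0.4,7.5]
  twist:
    - [-0.7,-0.5,0]
    - [-0.7,-0.5,0]
    - [-0.7,-0.5,0]
    - [-0.7,-0.5,0]
    - [-0.7,-0.5,0]
  gripper: [1,1,1,1,1]

```text
time: 4.97
eef_pos: [0.6132, 0.0695, 0.1009]
ee_rot: [[-0.214, 0.977, 0.002], [0.977, 0.214, -0.0], [-0.001, 0.002, -1.0]]
force: [0.2, -0.9, -1.4]
gripper_width: 0.0373
```

```bash
python3 - <<'E'
from h import *
go(.6127,.0704,.073,12.2)
a=snap('side','s4')[150:250,240:350]
cv2.imwrite('pics/c4.png',cv2.resize(cv2.cvtColor(a,cv2.COLOR_RGB2BGR),None,fx=5,fy=5,interpolation=cv2.INTER_CUBIC))
print('tile top centre+corners',proj('side',[[.612,.0733,.025]]+[[.612+a*np.cos(.213)-b*np.sin(.213),.0733+a*np.sin(.213)+b*np.cos(.213),.025] for a,b in((.035,.035),(.035,-.035),(-.035,-.035),(-.035,.035))]).round(1).tolist())
E
```

```text
t 4.97 off [ 0.1  -0.03  2.79] tw [[0.1, 0.0, 0.1], [-0.1, 0.2, -179.9]] pos [0.6132 0.0695 0.1009] jaw 12.3 w 0.0373 q [-0.07  0.67  1.56 -0.    0.91 -0.28] F [ 0.2 -0.9 -1.4]
tile top centre+corners [[293.0, 193.4], [299.2, 187.6], [305.8, 196.5], [286.5, 199.6], [280.6, 190.4]]
```

View pics/c4.png

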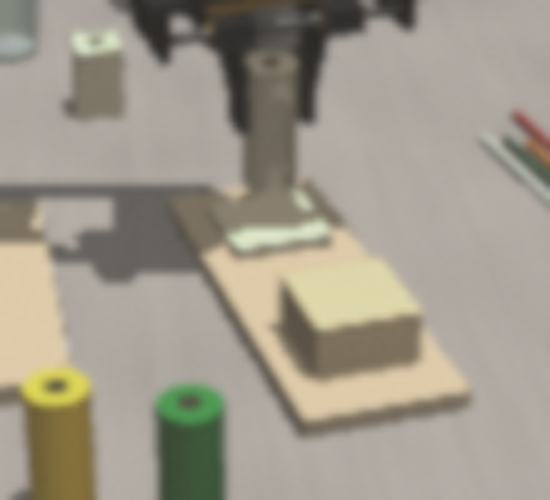

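Request:
arm_command:
  offset:
    - [0.1,0,1.5]
    - [0.1,0,2.7]
    - [0.1,0,2.8]
    - [0.1,0,2.8]
  twist:
    - [0,0,0]
    - [0,0,0]
    - [0,0,0]
    - [0,0,0]
  gripper: [1,1,1,1]

```text
time: 5.52
eef_pos: [0.6132, 0.0707, 0.0728]
ee_rot: [[-0.214, 0.977, 0.002], [0.977, 0.214, -0.0], [-0.001, 0.002, -1.0]]
force: [0.7, 0.7, -2.4]
gripper_width: 0.0374
```

```bash
python3 - <<'E'
from h import *
go(.6125,.0704,.0712,12.2)
a=snap('side','s5')[150:250,240:350]
cv2.imwrite('pics/c5.png',cv2.resize(cv2.cvtColor(a,cv2.COLOR_RGB2BGR),None,fx=5,fy=5,interpolation=cv2.INTER_CUBIC))
q=proj('side',[[.612,.0733-.019,.025],[.612,.0733,.115]]);print(q, (q-[240,150]+.5)*5)
E
```

```text
t 5.53 off [-0.02 -0.07  0.16] tw [[0.1, 0.0, 0.2], [-0.1, 0.2, -179.8]] pos [0.6132 0.0707 0.0728] jaw 12.4 w 0.0374 q [-0.07  0.71  1.57 -0.    0.86 -0.28] F [ 0.7  0.7 -2.4]
[[293.61392855 196.03319187]
 [293.15190245 170.1127868 ]] [[270.56964273 232.66595936]
 [268.25951226 103.06393402]]
```

View pics/c5.png

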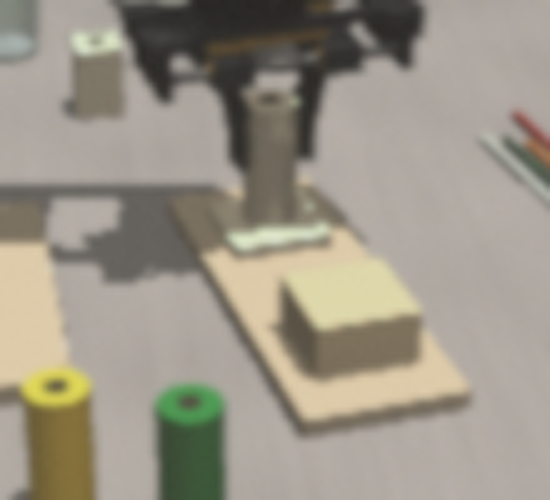

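The post's bottom edge at (271,229) and top hole at (272,99) are within 1–2 mm of the expected spots. Lowering, releasing and lifting.

Request:
arm_command:
  offset:
    - [0,0,0.17]
    - [0,0,0.17]
    - [0,0,0.17]
    - [0,0,0.17]
    - [0,0,0.17]
    - [0,0,0.17]
    - [0,0,-4]
    - [0,0,-10]
  twist:
    - [0,0,0]
    - [0,0,0]
    - [0,0,0]
    - [0,0,0]
    - [0,0,0]
    - [0,0,0]
    - [0,0,0]
    - [0,0,0]
  gripper: [1,1,0.4,0.2,0,0,0,0]

```text
time: 6.58
eef_pos: [0.6116, 0.0707, 0.1723]
ee_rot: [[-0.214, 0.977, -0.002], [0.977, 0.214, 0.0], [0.0, -0.002, -1.0]]
force: [0.3, -0.4, -0.5]
gripper_width: 0.0848
```

```bash
python3 - <<'E'
from h import *
go(.501,.318,.20,92)
E
```

```text
t 6.58 off [26.52 -5.51 -2.75] tw [[-0.1, -0.1, -79.6], [-0.1, 0.1, 100.4]] pos [0.6116 0.0707 0.1723] jaw 12.4 w 0.0848 q [-0.07  0.57  1.5  -0.    1.07 -0.28] F [ 0.3 -0.4 -0.5]
```

Request:
arm_command:
  offset:
    - [0,0,-3]
    - [5,-1,-2.8]
    - [10,-2,-2.8]
    - [15,-3,-2.8]
    - [20,-4,-2.8]
    - [26.5,-5.5,-2.8]
    - [26.5,-5.5,-2.8]
    - [26.5,-5.5,-2.8]
  twist:
    - [0,0,-10]
    - [0,0,-20]
    - [0,0,-30]
    - [0,0,-40]
    - [0,0,-50]
    - [0,0,-60]
    - [0,0,-70]
    - [0,0,-79.6]
  gripper: [0,0,0,0,0,0,0,0]

```text
time: 7.58
eef_pos: [0.5002, 0.3191, 0.2005]
ee_rot: [[-0.999, -0.042, -0.002], [-0.042, 0.999, 0.0], [0.002, 0.0, -1.0]]
force: [-0.8, 0.5, -0.0]
gripper_width: 0.087
```

```bash
python3 - <<'E'
from h import *
go(.501,.318,.032,92)
a=snap('side','s6')[110:230,200:360];b=snap('top','t6')[110:230,170:330]
cv2.imwrite('pics/c6.png',cv2.resize(cv2.cvtColor(np.hstack([a,b]),cv2.COLOR_RGB2BGR),None,fx=2.5,fy=2.5,interpolation=cv2.INTER_CUBIC))
E
```

```text
t 7.58 off [-0.11 -0.12 16.85] tw [[0.0, -0.1, 0.4], [0.2, 0.0, -179.6]] pos [0.5002 0.3191 0.2005] jaw 92.4 w 0.087 q [ 0.38  0.51  1.54  0.    1.1  -1.23] F [-0.8  0.5 -0. ]
```

View pics/c6.png

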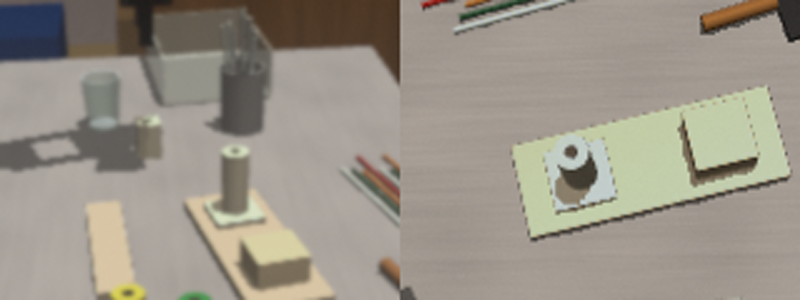

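```bash
python3 - <<'E'
from h import *
print('tall',plane('top',[(238.5,170.5)],.115), 'short side',plane('side',[(258.9,158.1)],.06))
E
```

```text
tall [[0.61303756 0.07125098 0.115     ]] short side [[0.5010121  0.31747094 0.06      ]]
```

Request:
arm_command:
  offset:
    - [-0.1,-0.1,6]
    - [-0.1,-0.1,12]
    - [-0.1,-0.1,15]
    - [-0.1,-0.1,16.8]
    - [-0.1,-0.1,16.8]
    - [-0.1,-0.1,16.8]
    - [-0.1,-0.1,16.8]
    - [-0.1,-0.1,16.8]
  twist:
    - [0,0,0]
    - [0,0,0]
    - [0,0,0]
    - [0,0,0]
    - [0,0,0]
    - [0,0,0]
    - [0,0,0]
    - [0,0,0]
  gripper: [0,0,0,0,0,1,1,1]

```text
time: 8.68
eef_pos: [0.5021, 0.3176, 0.0337]
ee_rot: [[-0.999, -0.035, -0.0], [-0.035, 0.999, 0.001], [0.0, 0.001, -1.0]]
force: [-0.6, 0.9, -0.2]
gripper_width: 0.0648
```

```bash
python3 - <<'E'
from h import *
go(.501,.318,.032,92)
E
```

```text
t 8.68 off [0.11 0.05 0.17] tw [[0.0, -0.0, -0.0], [-0.0, -0.1, 180.0]] pos [0.5021 0.3176 0.0337] jaw 92.0 w 0.0648 q [ 0.38  0.75  1.64  0.    0.75 -1.23] F [-0.6  0.9 -0.2]
```

Request:
arm_command:
  offset:
    - [0,0,0]
    - [0,0,0]
    - [0,0,0]
    - [0,0,0]
    - [0,0,0]
    - [0,0,-4]
    - [0,0,-10]
    - [0,0,-16]
  twist:
    - [0,0,0]
    - [0,0,0]
    - [0,0,0]
    - [0,0,0]
    - [0,0,0]
    - [0,0,0]
    - [0,0,0]
    - [0,0,0]
  gripper: [1,1,1,1,1,1,1,1]

```text
time: 9.68
eef_pos: [0.5013, 0.3169, 0.1943]
ee_rot: [[-0.999, -0.035, -0.003], [-0.035, 0.999, -0.001], [0.003, -0.0, -1.0]]
force: [0.8, 0.1, -1.1]
gripper_width: 0.0377
```

```bash
python3 - <<'E'
from h import *
go(.6459,-.0832,.20,102.2)
E
```

```text
t 9.68 off [-13.06 -40.49  -0.59] tw [[-0.0, -0.2, -10.2], [-0.2, 0.0, 169.8]] pos [0.5013 0.3169 0.1943] jaw 92.0 w 0.0377 q [ 0.38  0.52  1.54  0.    1.08 -1.23] F [ 0.8  0.1 -1.1]
```

Request:
arm_command:
  offset:
    - [-2,-6,-0.6]
    - [-4,-12,-0.6]
    - [-6,-18,-0.6]
    - [-8,-24,-0.6]
    - [-10,-30,-0.6]
    - [-12,-36,-0.6]
    - [-13.1,-40.5,-0.6]
    - [-13.1,-40.5,-0.6]
  twist:
    - [0,0,-2]
    - [0,0,-4]
    - [0,0,-6]
    - [0,0,-8]
    - [0,0,-10.2]
    - [0,0,-10.2]
    - [0,-0.2,-10.2]
    - [0,-0.2,-10.2]
  gripper: [1,1,1,1,1,1,1,1]

```text
time: 10.68
eef_pos: [0.6468, -0.0879, 0.1991]
ee_rot: [[-0.979, -0.206, 0.001], [-0.206, 0.979, -0.001], [-0.0, -0.001, -1.0]]
force: [-0.1, 1.0, -1.2]
gripper_width: 0.0378
```

```bash
python3 - <<'E'
from h import *
go(.6465,-.0832,.10,102.2)
E
```

```text
t 10.68 off [-0.07  0.48  9.91] tw [[-0.1, 0.0, -0.3], [0.0, 0.1, 179.7]] pos [ 0.6468 -0.0879  0.1991] jaw 101.9 w 0.0378 q [-0.31  0.59  1.38 -0.    1.17 -2.08] F [-0.1  1.  -1.2]
```

Request:
arm_command:
  offset:
    - [-0.1,0.5,4]
    - [-0.1,0.5,8]
    - [-0.1,0.5,10]
    - [-0.1,0.5,10]
    - [-0.1,0.5,10.5]
  twist:
    - [0,0,-0.3]
    - [0,0,-0.3]
    - [0,0,-0.3]
    - [0,0,-0.3]
    - [0,0,-0.3]
  gripper: [1,1,1,1,1]

```text
time: 11.3
eef_pos: [0.6475, -0.0826, 0.095]
ee_rot: [[-0.977, -0.212, 0.002], [-0.212, 0.977, -0.002], [-0.002, -0.002, -1.0]]
force: [1.1, -1.3, -0.8]
gripper_width: 0.0377
```

```bash
python3 - <<'E'
from h import *
go(.6465,-.0832,.0887,102.2)
a=snap('side','s7')[150:250,240:350]
cv2.imwrite('pics/c7.png',cv2.resize(cv2.cvtColor(a,cv2.COLOR_RGB2BGR),None,fx=5,fy=5,interpolation=cv2.INTER_CUBIC))
E
```

```text
t 11.3 off [ 0.12 -0.03  0.63] tw [[-0.1, 0.1, 0.0], [-0.2, -0.2, -180.0]] pos [ 0.6475 -0.0826  0.095 ] jaw 102.2 w 0.0377 q [-0.3   0.72  1.46 -0.    0.96 -2.08] F [ 1.1 -1.3 -0.8]
```

View pics/c7.png

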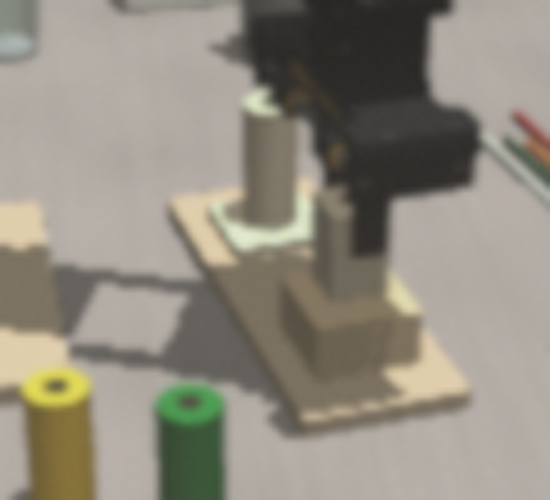

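The square post hangs over the brick's middle (bottom at crop (350,298)), so I'll lower it 6 mm and release.

Request:
arm_command:
  offset:
    - [0.1,0,0.5]
    - [0.1,0,0.65]
    - [0.1,0,0.65]
    - [0.1,0,0.65]
    - [0.1,0,0.65]
    - [0.1,0,0.65]
    - [0.1,0,-4]
    - [0.1,0,-10]
  twist:
    - [0,0,0]
    - [0,0,0]
    - [0,0,0]
    - [0,0,0]
    - [0,0,0]
    - [0,0,0]
    - [0,0,0]
    - [0,0,0]
  gripper: [1,1,1,0.4,0.2,0,0,0]

```text
time: 12.35
eef_pos: [0.6448, -0.0825, 0.1936]
ee_rot: [[-0.977, -0.211, -0.003], [-0.211, 0.977, -0.0], [0.003, 0.0, -1.0]]
force: [1.4, -0.8, -0.5]
gripper_width: 0.0799
```

```bash
python3 - <<'E'
from h import *
go(.4356,.012,.15,4.6)
E
```

```text
t 12.35 off [18.44 13.65  4.42] tw [[0.1, -0.1, -82.4], [-0.1, -0.1, 97.6]] pos [ 0.6448 -0.0825  0.1936] jaw 102.2 w 0.0799 q [-0.3   0.59  1.39 -0.    1.16 -2.08] F [ 1.4 -0.8 -0.5]
```

Request:
arm_command:
  offset:
    - [3,2,0]
    - [6,4,0]
    - [9,7,0.5]
    - [12,9,1]
    - [15,11,2]
    - [18.4,13.6,3]
    - [18.4,13.6,4.4]
    - [18.4,13.6,4.4]
  twist:
    - [0,0,10.5]
    - [0,0,21]
    - [0,0,31.5]
    - [0,0,42]
    - [0,0,52]
    - [0,0,63]
    - [0,0,73]
    - [0,0,83]
  gripper: [0,0,0,0,0,0,0,0]

```text
time: 13.35
eef_pos: [0.4351, 0.012, 0.1496]
ee_rot: [[-0.324, 0.946, -0.005], [0.946, 0.324, 0.0], [0.002, -0.004, -1.0]]
force: [0.3, 0.5, 0.3]
gripper_width: 0.0869
```

```bash
python3 - <<'E'
from h import *
go(.4356,.012,.05,4.6)
a=snap('top','t8')
def P(a): cv2.imwrite('pics/c8.png',cv2.resize(cv2.cvtColor(a,cv2.COLOR_RGB2BGR),None,fx=4,fy=4,interpolation=cv2.INTER_CUBIC))
P(a[130:260,210:340])
E
```

```text
t 13.35 off [-0.03  0.09  9.96] tw [[-0.3, -0.1, 14.3], [0.1, -0.4, -165.7]] pos [0.4351 0.012  0.1496] jaw 18.9 w 0.0869 q [-0.23  0.4   1.97 -0.    0.78 -0.56] F [0.3 0.5 0.3]
```

View pics/c8.png

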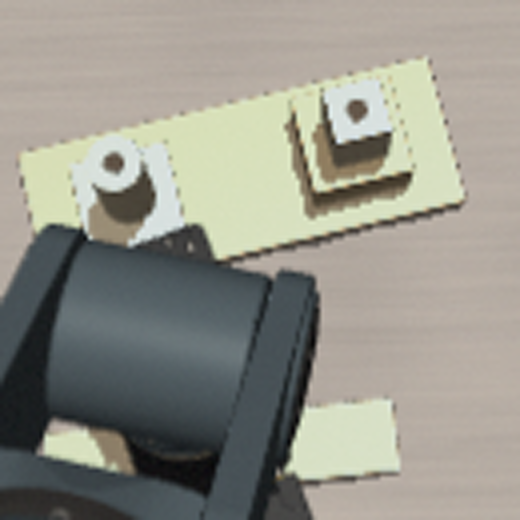

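Both posts stand: tall hole at crop (114,162), short hole at (357,109). Next I check those and go down to the bat.

```bash
python3 - <<'E'
from h import *
p=plane('top',[(238.1,170.1),(298.8,156.9)],.115);print(p, p.mean(0))
E
```

```text
[[ 0.61413138  0.07228042  0.115     ]
 [ 0.64495879 -0.08420382  0.115     ]] [ 0.62954509 -0.0059617   0.115     ]
```

Request:
arm_command:
  offset:
    - [0,0.1,3]
    - [0,0.1,8]
    - [0,0.1,11]
    - [0,0.1,13.5]
    - [0,0.1,14]
    - [0,0.1,14]
  twist:
    - [-0.3,-0.1,8]
    - [-0.3,-0.1,14.3]
    - [-0.3,-0.1,14.3]
    - [-0.3,-0.1,14.3]
    - [-0.3,-0.1,14.3]
    - [-0.3,-0.1,14.3]
  gripper: [0,0,0,0,0,0]

```text
time: 14.15
eef_pos: [0.4366, 0.012, 0.0101]
ee_rot: [[-0.077, 0.997, 0.002], [0.997, 0.077, -0.001], [-0.001, 0.002, -1.0]]
force: [-0.8, 1.1, -0.6]
gripper_width: 0.0873
```

```bash
python3 - <<'E'
from h import *
go(.4356,.012,.004,4.6)
E
```

```text
t 14.15 off [ 0.01 -0.11  0.61] tw [[0.1, 0.1, -0.2], [0.1, -0.2, 179.8]] pos [0.4366 0.012  0.0101] jaw 4.4 w 0.0873 q [-0.23  0.71  2.05 -0.    0.38 -0.31] F [-0.8  1.1 -0.6]
```

Request:
arm_command:
  offset:
    - [0,-0.1,0.5]
    - [0,-0.1,0.6]
    - [0,-0.1,0.6]
    - [0,-0.1,0.6]
    - [0,-0.1,0.6]
    - [0,-0.1,0.6]
    - [0,-0.1,0.6]
    - [0,-0.1,0.6]
  twist:
    - [0,0,0]
    - [0,0,0]
    - [0,0,0]
    - [0,0,0]
    - [0,0,0]
    - [0,0,0]
    - [0,0,0]
    - [0,0,0]
  gripper: [0,0,1,1,1,1,1,1]

```text
time: 15.15
eef_pos: [0.4358, 0.0119, 0.0041]
ee_rot: [[-0.077, 0.997, 0.003], [0.997, 0.077, -0.001], [-0.001, 0.003, -1.0]]
force: [0.2, 0.7, 0.9]
gripper_width: 0.0495
```

```bash
python3 - <<'E'
from h import *
go(.4356,.012,.004,4.6)
E
```

```text
t 15.15 off [ 0.01 -0.02  0.01] tw [[0.1, 0.1, -0.2], [0.1, -0.2, 179.8]] pos [0.4358 0.0119 0.0041] jaw 4.4 w 0.0495 q [-0.23  0.72  2.06 -0.    0.36 -0.31] F [0.2 0.7 0.9]
```

Request:
arm_command:
  offset:
    - [0,0,0]
    - [0,0,-1]
    - [0,0,-4]
    - [0,0,-8]
    - [0,0,-12]
    - [0,0,-15.5]
    - [0,0,-16]
    - [0,0,-16]
  twist:
    - [0,0,0]
    - [0,0,0]
    - [0,0,0]
    - [0,0,0]
    - [0,0,0]
    - [0,0,0]
    - [0,0,0]
    - [0,0,0]
  gripper: [1,1,1,1,1,1,1,1]

```text
time: 16.15
eef_pos: [0.4345, 0.0122, 0.1636]
ee_rot: [[-0.077, 0.997, 0.002], [0.997, 0.077, -0.001], [-0.001, 0.002, -1.0]]
force: [0.0, -0.7, -3.9]
gripper_width: 0.0495
```

```bash
python3 - <<'E'
from h import *
go(.6292,-.0052,.16,12.2)
a=snap('side','s9')[130:260,210:340];b=snap('top','t9')[130:260,210:340]
cv2.imwrite('pics/c9.png',cv2.resize(cv2.cvtColor(np.hstack([a,b]),cv2.COLOR_RGB2BGR),None,fx=3,fy=3,interpolation=cv2.INTER_CUBIC))
E
```

```text
t 16.15 off [-3.24 19.28  0.4 ] tw [[0.1, 0.0, -7.8], [0.1, -0.1, 172.2]] pos [0.4345 0.0122 0.1636] jaw 4.4 w 0.0495 q [-0.23  0.37  1.96 -0.    0.81 -0.31] F [ 0.  -0.7 -3.9]
```

View pics/c9.png

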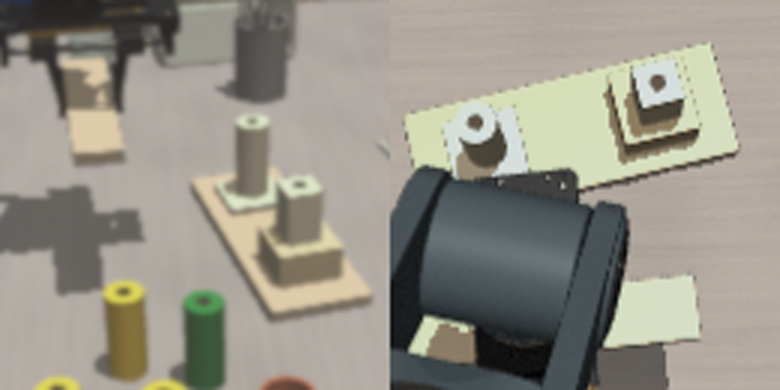

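The bat is held level and both posts stand, with tops at (253,121) and (300,184) in the side crop. Moving over.

Request:
arm_command:
  offset:
    - [-0.5,4,0]
    - [-1.2,8,0]
    - [-2,12,0]
    - [-2.7,16,0.2]
    - [-3.2,19.3,0.4]
    - [-3.2,19.3,0.4]
    - [-3.2,19.3,0.4]
    - [-3.2,19.3,0.4]
  twist:
    - [0,0,-2]
    - [0,0,-4]
    - [0,0,-6]
    - [0,0,-7.8]
    - [0,0,-7.8]
    - [0.1,0,-7.8]
    - [0.1,0,-7.8]
    - [0.1,0,-7.8]
  gripper: [1,1,1,1,1,1,1,1]

```text
time: 17.25
eef_pos: [0.627, -0.0044, 0.1575]
ee_rot: [[-0.212, 0.977, -0.006], [0.977, 0.212, 0.0], [0.002, -0.006, -1.0]]
force: [0.0, 1.0, -4.9]
gripper_width: 0.0498
```

```bash
python3 - <<'E'
from h import *
go(.6292,-.0052,.123,12.2)
E
```

```text
t 17.25 off [-0.13  0.21  3.44] tw [[-0.3, -0.1, 0.0], [0.1, -0.5, -180.0]] pos [ 0.627  -0.0044  0.1575] jaw 12.2 w 0.0498 q [-0.18  0.61  1.48 -0.    1.06 -0.4 ] F [ 0.   1.  -4.9]
```

Request:
arm_command:
  offset:
    - [-0.1,0.2,1]
    - [-0.1,0.2,2]
    - [-0.1,0.2,3]
    - [-0.1,0.2,3.4]
    - [-0.1,0.2,3.4]
  twist:
    - [-0.3,-0.1,0]
    - [-0.3,-0.1,0]
    - [-0.3,-0.1,0]
    - [-0.3,-0.1,0]
    - [-0.3,-0.1,0]
  gripper: [1,1,1,1,1]

```text
time: 17.88
eef_pos: [0.6287, -0.0049, 0.1229]
ee_rot: [[-0.212, 0.977, -0.001], [0.977, 0.212, -0.0], [0.0, -0.001, -1.0]]
force: [0.2, 0.2, -3.9]
gripper_width: 0.0493
```

```bash
python3 - <<'E'
from h import *
go(.6292,-.0052,.119,12.2)
a=snap('side','s10')[130:250,240:350];b=snap('top','t10')[130:250,210:350]
cv2.imwrite('pics/c10.png',cv2.resize(cv2.cvtColor(np.hstack([a,b]),cv2.COLOR_RGB2BGR),None,fx=3.2,fy=3.2,interpolation=cv2.INTER_CUBIC))
E
```

```text
t 17.88 off [-0.04  0.04  0.39] tw [[-0.1, -0.0, 0.0], [0.0, -0.1, -180.0]] pos [ 0.6287 -0.0049  0.1229] jaw 12.2 w 0.0493 q [-0.19  0.65  1.51 -0.    0.98 -0.4 ] F [ 0.2  0.2 -3.9]
```

View pics/c10.png

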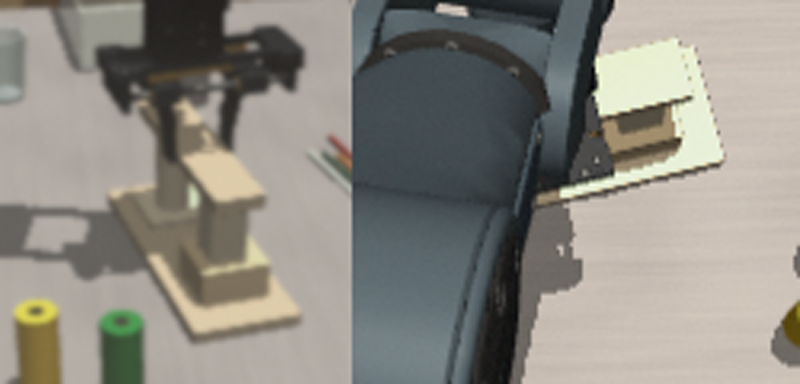

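```bash
python3 - <<'E'
from h import *
print(plane('top',[(312.5,151.1)],.135))
E
```

```text
[[ 0.65290607 -0.11849002  0.135     ]]
```

Request:
arm_command:
  offset:
    - [0,0,0.2]
    - [0,0,0.35]
    - [0,0,0.4]
    - [0,0,0.4]
  twist:
    - [0,0,0]
    - [0,0,0]
    - [0,0,0]
    - [0,0,0]
  gripper: [1,1,1,1]

```text
time: 18.48
eef_pos: [0.6293, -0.005, 0.1196]
ee_rot: [[-0.212, 0.977, -0.0], [0.977, 0.212, -0.0], [-0.0, -0.0, -1.0]]
force: [0.4, -0.3, -3.7]
gripper_width: 0.0497
```

Request:
arm_command:
  offset:
    - [0,0,0.07]
    - [0,0,0.1]
    - [0,0,0.1]
  twist:
    - [0,0,0]
    - [0,0,0]
    - [0,0,0]
  gripper: [1,1,1]

```text
time: 18.85
eef_pos: [0.6295, -0.005, 0.1191]
ee_rot: [[-0.212, 0.977, 0.001], [0.977, 0.212, -0.0], [-0.0, 0.001, -1.0]]
force: [-0.6, 0.4, 0.4]
gripper_width: 0.0496
```

Contact: the weight has come off the wrist. Releasing and lifting.

Request:
arm_command:
  offset:
    - [0,0,0]
    - [0,0,0]
    - [0,0,0]
    - [0,0,0]
    - [0,0,0]
    - [0,0,-3]
    - [0,0,-7]
    - [0,0,-9]
  twist:
    - [0,0,0]
    - [0,0,0]
    - [0,0,0]
    - [0,0,0]
    - [0,0,0]
    - [0,0,0]
    - [0,0,0]
    - [0,0,0]
  gripper: [0.5,0.4,0.2,0,0,0,0,0]

```text
time: 19.85
eef_pos: [0.6306, -0.0051, 0.2116]
ee_rot: [[-0.212, 0.977, 0.004], [0.977, 0.212, -0.001], [-0.002, 0.004, -1.0]]
force: [-0.6, -0.2, 0.1]
gripper_width: 0.0868
```

```bash
python3 - <<'E'
from h import *
for n,uv,z in [('pot top',(394.7-.3,178.7-.3),.055)]: print(plane('top',[uv],z))
# pot rim from mask
im=cv2.imread('pics/top0.png');hsv=cv2.cvtColor(im,cv2.COLOR_BGR2HSV).astype(int)
m=((hsv[...,0]<14)&(hsv[...,1]>120)).astype(np.uint8);m[:165]=0;m[200:]=0;m[:,:375]=0;m[:,420:]=0
y,x=np.nonzero(m);print(x.min(),x.max(),y.min(),y.max())
im=cv2.imread('pics/side0.png');hsv=cv2.cvtColor(im,cv2.COLOR_BGR2HSV).astype(int)
m=((hsv[...,0]<14)&(hsv[...,1]>110)).astype(np.uint8);m[:250]=0;m[290:]=0;m[:,:285]=0;m[:,330:]=0
y,x=np.nonzero(m);print('side',x.min(),x.max(),y.min(),y.max())
print(proj('side',[[.596,-.343,.055],[.596-.025,-.343,.055],[.596+.025,-.343,.055],[.596,-.343+.025,.055],[.596,-.363,0]]).round(1).tolist())
print(proj('top',[[.596,-.343,.055],[.596,-.343+.025,.055],[.596,-.343-.025,.055],[.596+.025,-.343,.055]]).round(1).tolist())
go(.596,-.343,.16,-20)
E
```

```text
[[ 0.59705298 -0.34215825  0.055     ]]
384 403 170 188
side 297 314 256 271
[[304.4, 261.3], [294.6, 261.9], [314.2, 260.7], [303.2, 255.2], [305.0, 283.0]]
[[394.7, 178.8], [385.5, 179.0], [403.9, 178.6], [394.0, 169.8]]
t 19.85 off [-32.28 -10.55   5.18] tw [[0.3, 0.0, 32.2], [-0.1, 0.3, -147.8]] pos [ 0.6306 -0.0051  0.2116] jaw 12.2 w 0.0868 q [-0.18  0.55  1.43 -0.    1.16 -0.4 ] F [-0.6 -0.2  0.1]
```

```bash
python3 - <<'E'
from h import *
go(.5965,-.342,.15,60)
E
```

```text
t 19.85 off [-32.19 -10.48   6.18] tw [[0.2, 0.2, -47.8], [0.2, -0.2, 132.2]] pos [ 0.6306 -0.0051  0.2116] jaw 12.2 w 0.0868 q [-0.18  0.55  1.43 -0.    1.16 -0.4 ] F [-0.6 -0.2  0.1]
```

Request:
arm_command:
  offset:
    - [-5,-1.5,0]
    - [-10,-3,0]
    - [-15,-5,0]
    - [-21,-7,1]
    - [-27,-9,3]
    - [-32.2,-10.5,6.2]
    - [-32.2,-10.5,6.2]
    - [-32.2,-10.5,6.2]
  twist:
    - [0,0,-8]
    - [0,0,-16]
    - [0,0,-24]
    - [0,0,-32]
    - [0,0,-40]
    - [0,0,-47.8]
    - [0.2,0.2,-47.8]
    - [0.2,0.2,-47.8]
  gripper: [0,0,0,0,0,0,0,0]

```text
time: 20.85
eef_pos: [0.5961, -0.3421, 0.1492]
ee_rot: [[-0.865, 0.501, -0.001], [0.501, 0.865, 0.001], [0.001, 0.0, -1.0]]
force: [0.7, 0.2, -0.4]
gripper_width: 0.0869
```

```bash
python3 - <<'E'
from h import *
go(.5965,-.342,.028,60)
a=snap('side','s11')[140:290,220:340];b=snap('top','t11')[130:280,210:350]
cv2.imwrite('pics/c11.png',cv2.resize(cv2.cvtColor(np.hstack([a,b]),cv2.COLOR_RGB2BGR),None,fx=3,fy=3,interpolation=cv2.INTER_CUBIC))
E
```

```text
t 20.85 off [-0.05  0.02 12.12] tw [[0.0, -0.1, -0.1], [-0.1, -0.0, 179.9]] pos [ 0.5961 -0.3421  0.1492] jaw 59.9 w 0.0869 q [-0.68  0.69  1.33  0.    1.12 -1.73] F [ 0.7  0.2 -0.4]
```

View pics/c11.png

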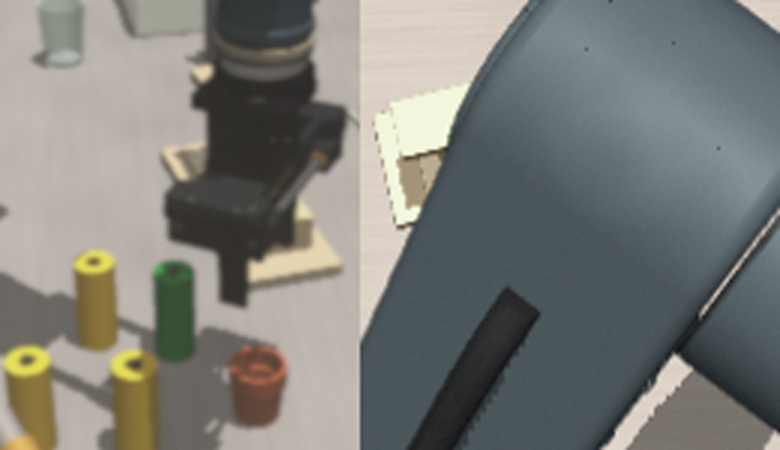

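The pot is upright and undisturbed at side crop (258,385) with the gripper above it, and the visible bat ends still sit on the posts. Descending.

Request:
arm_command:
  offset:
    - [0,0,4]
    - [0,0,8]
    - [0,0,11]
    - [0,0,12.1]
    - [0,0,12.1]
    - [0,0,12.1]
    - [0,0,12.1]
    - [0,0,12.1]
  twist:
    - [0,0,0]
    - [0,0,0]
    - [0,0,0]
    - [0,0,0]
    - [0,0,0]
    - [0,0,0]
    - [0,0,0]
    - [0,0,0]
  gripper: [0,0,0,0,0,1,1,1]

```text
time: 21.95
eef_pos: [0.5974, -0.3413, 0.0306]
ee_rot: [[-0.867, 0.499, 0.002], [0.499, 0.867, -0.001], [-0.002, -0.0, -1.0]]
force: [0.6, -0.2, 0.3]
gripper_width: 0.0647
```

Request:
arm_command:
  offset:
    - [0,0,0]
    - [0,0,0]
    - [0,0,0]
    - [0,0,0]
  twist:
    - [0,0,0]
    - [0,0,0]
    - [0,0,0]
    - [0,0,0]
  gripper: [1,1,1,1]

```text
time: 22.45
eef_pos: [0.5976, -0.3414, 0.031]
ee_rot: [[-0.867, 0.499, 0.002], [0.499, 0.867, -0.002], [-0.003, -0.0, -1.0]]
force: [-0.5, 0.4, 3.9]
gripper_width: 0.0484
```

Request:
arm_command:
  offset:
    - [0,0,-1]
    - [0,0,-3]
    - [0,0,-8]
    - [0,0,-12]
    - [0,0,-17]
    - [0,0,-17]
    - [0,0,-17]
  twist:
    - [0,0,0]
    - [0,0,0]
    - [0,0,0]
    - [0,0,0]
    - [0,0,0]
    - [0,0,0]
    - [0,0,0]
  gripper: [1,1,1,1,1,1,1]

```text
time: 23.32
eef_pos: [0.5969, -0.3408, 0.2015]
ee_rot: [[-0.867, 0.499, 0.002], [0.499, 0.867, -0.002], [-0.003, -0.0, -1.0]]
force: [-0.5, -0.1, -0.4]
gripper_width: 0.0483
```

```bash
python3 - <<'E'
from h import *
go(.629,-.005,.20,60)
a=snap('side','s12')[180:300,240:370]
cv2.imwrite('pics/c12.png',cv2.resize(cv2.cvtColor(a,cv2.COLOR_RGB2BGR),None,fx=5,fy=5,interpolation=cv2.INTER_CUBIC))
p=np.array(r.read_state()['eef_pos'])
q=proj('side',[p+[0,0,.024],p-[0,0,.031]]);print((q-[240,180]+.5)*5)
E
```

```text
t 23.32 off [13.97 30.7   0.1 ] tw [[-0.0, 0.1, 0.1], [-0.2, -0.0, -179.9]] pos [ 0.5969 -0.3408  0.2015] jaw 60.1 w 0.0483 q [-0.68  0.63  1.29  0.    1.22 -1.73] F [-0.5 -0.1 -0.4]
[[332.08029354 117.89213656]
 [329.53479294 217.46249476]]
```

View pics/c12.png

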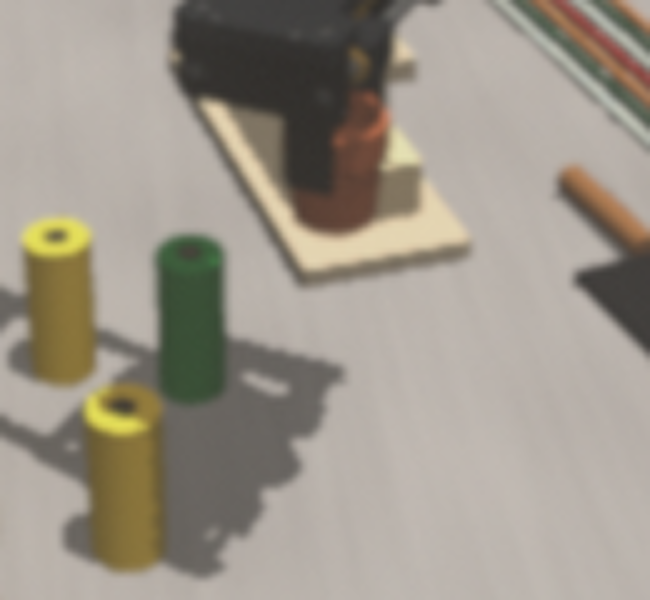

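```bash
python3 - <<'E'
from h import *
l=plane('top',[(221.3,173.4)],.131)[0];e=plane('top',[(312.5,151.1)],.131)[0]
print('ends',l,e,'mid',(l+e)/2, np.linalg.norm(l-e))
p=np.array(r.read_state()['eef_pos'])
for d in ([0,0],[.003,-.0017]): 
  b=p+[d[0],d[1],-.031]; q=proj('side',[b-[.02,0,0],b+[.02,0,0],b-[0,.02,0],b+[.025,0,.055]]);print(((q-[240,180]+.5)*5).round(0).tolist())
E
```

```text
ends [0.60211995 0.11289368 0.131     ] [ 0.65424608 -0.11878606  0.131     ] mid [ 0.62818302 -0.00294619  0.131     ] 0.2374713381823316
[[288.0, 220.0], [371.0, 215.0], [335.0, 241.0], [386.0, 115.0]]
[[295.0, 221.0], [378.0, 217.0], [342.0, 242.0], [393.0, 117.0]]
```

```bash
python3 - <<'E'
from h import *
def mask(f,x0,x1,y0,y1):
    im=cv2.imread(f);h=cv2.cvtColor(im,cv2.COLOR_BGR2HSV).astype(int)
    m=((h[...,0]<14)|(h[...,0]>172))&(h[...,1]>95)&(h[...,2]>40);m=m.astype(np.uint8)
    for y in range(y0,y1):
        x=np.nonzero(m[y,x0:x1])[0]
        if len(x): print(y,x0+x.min(),x0+x.max(),end=' | ')
    print()
mask('pics/s12.png',290,325,190,235)
mask('pics/s11.png',285,330,250,290)
p=np.array(r.read_state()['eef_pos'])
def outl(b):
  a=np.linspace(0,2*np.pi,60)
  f=proj('side',np.c_[b[0]+.02*np.cos(a),b[1]+.02*np.sin(a),b[2]+0*a]);t=proj('side',np.c_[b[0]+.025*np.cos(a),b[1]+.025*np.sin(a),b[2]+.055+0*a])
  print('foot x',f[:,0].min(),f[:,0].max(),'ymax',f[:,1].max(),'rim x',t[:,0].min(),t[:,0].max(),'y',t[:,1].min(),t[:,1].max())
outl([.5965,-.342,0]); outl(p-[0,0,.031])
E
```

```text
198 313 314 | 199 311 315 | 200 311 315 | 201 310 316 | 202 311 316 | 203 310 317 | 204 309 317 | 205 308 317 | 206 307 316 | 207 307 316 | 208 306 316 | 209 307 316 | 210 307 315 | 211 307 315 | 212 308 315 | 213 307 314 | 214 308 314 | 215 308 314 | 216 308 314 | 217 307 314 | 218 307 314 | 219 300 314 | 220 300 314 | 221 300 313 | 222 300 313 | 223 301 313 | 224 302 312 | 225 306 309 | 
255 302 302 | 256 300 310 | 257 299 311 | 258 299 312 | 259 298 314 | 260 297 314 | 261 297 314 | 262 297 314 | 263 297 314 | 264 297 314 | 265 298 314 | 266 298 313 | 267 298 313 | 268 299 313 | 269 299 312 | 270 299 312 | 271 299 312 | 272 300 311 | 273 300 310 | 274 300 311 | 275 300 311 | 276 301 311 | 277 301 311 | 278 301 310 | 279 303 309 | 280 303 307 | 
foot x 296.5046803477176 311.82349578357366 ymax 282.7742459426236 rim x 294.7455366348812 314.45137646728494 y 254.97646926151958 267.3549314144607
foot x 297.0398702028854 313.7994252237089 ymax 227.62657115590744 rim x 295.1277653337496 316.7470898507003 y 197.81763185206697 208.59784762623013
```

Compared with the pre-grasp picture, the mask extents put the pot centred in the jaws, upright and not slipped. Carrying it over.

Request:
arm_command:
  offset:
    - [2,4.5,0]
    - [4,9,0]
    - [6,14,0]
    - [8.5,19,0]
    - [11,24,0]
    - [13,28.5,0]
    - [14,30.8,0]
    - [14,30.8,0]
  twist:
    - [0,0,0]
    - [0,0,0]
    - [0,0,0]
    - [0,0,0]
    - [0,0,0]
    - [0,0,0]
    - [0,0,0]
    - [0,0,0]
  gripper: [1,1,1,1,1,1,1,1]

```text
time: 24.38
eef_pos: [0.6275, -0.0014, 0.1983]
ee_rot: [[-0.868, 0.496, -0.004], [0.496, 0.868, 0.001], [0.004, -0.001, -1.0]]
force: [-0.9, -0.9, -1.8]
gripper_width: 0.0484
```

```bash
python3 - <<'E'
from h import *
go(.629,-.004,.163,60)
E
```

```text
t 24.38 off [-0.27 -0.15  3.53] tw [[-0.1, -0.2, 0.3], [0.3, -0.1, -179.7]] pos [ 0.6275 -0.0014  0.1983] jaw 60.3 w 0.0484 q [-0.18  0.56  1.45 -0.    1.14 -1.23] F [-0.9 -0.9 -1.8]
```

Request:
arm_command:
  offset:
    - [-0.3,-0.2,1]
    - [-0.3,-0.2,2]
    - [-0.3,-0.2,3]
    - [-0.3,-0.2,3.4]
    - [-0.3,-0.2,3.5]
    - [-0.3,-0.2,3.5]
  twist:
    - [-0.1,-0.2,0]
    - [-0.1,-0.2,0]
    - [-0.1,-0.2,0]
    - [-0.1,-0.2,0]
    - [-0.1,-0.2,0]
    - [-0.1,-0.2,0]
  gripper: [1,1,1,1,1,1]

```text
time: 25.12
eef_pos: [0.6292, -0.0047, 0.1635]
ee_rot: [[-0.868, 0.496, 0.001], [0.496, 0.868, 0.0], [-0.0, 0.001, -1.0]]
force: [-0.5, 0.1, -0.3]
gripper_width: 0.0483
```

```bash
python3 - <<'E'
from h import *
go(.629,-.004,.162,60)
E
```

```text
t 25.12 off [0.05 0.05 0.15] tw [[0.0, 0.0, 0.3], [-0.0, 0.1, -179.7]] pos [ 0.6292 -0.0047  0.1635] jaw 60.3 w 0.0483 q [-0.18  0.6   1.48  0.    1.06 -1.24] F [-0.5  0.1 -0.3]
```

Request:
arm_command:
  offset:
    - [0,0,0.08]
    - [0,0,0.1]
    - [0,0,0.1]
    - [0,0,0.1]
  twist:
    - [0,0,0]
    - [0,0,0]
    - [0,0,0]
    - [0,0,0]
  gripper: [1,1,1,1]

```text
time: 25.62
eef_pos: [0.6293, -0.0046, 0.1626]
ee_rot: [[-0.868, 0.496, 0.001], [0.496, 0.868, 0.0], [-0.001, 0.001, -1.0]]
force: [-0.4, 0.3, 0.1]
gripper_width: 0.0483
```

Request:
arm_command:
  offset:
    - [0,0,0.07]
    - [0,0,0.07]
    - [0,0,0.07]
  twist:
    - [0,0,0]
    - [0,0,0]
    - [0,0,0]
  gripper: [1,1,1]

```text
time: 26.0
eef_pos: [0.6293, -0.0046, 0.162]
ee_rot: [[-0.868, 0.496, 0.001], [0.496, 0.868, 0.0], [-0.001, 0.001, -1.0]]
force: [0.0, -0.2, -0.4]
gripper_width: 0.0487
```

Request:
arm_command:
  offset:
    - [0,0,0.06]
    - [0,0,0.06]
    - [0,0,0.06]
  twist:
    - [0,0,0]
    - [0,0,0]
    - [0,0,0]
  gripper: [1,1,1]

```text
time: 26.38
eef_pos: [0.6295, -0.0046, 0.1619]
ee_rot: [[-0.868, 0.496, 0.002], [0.496, 0.868, 0.0], [-0.001, 0.001, -1.0]]
force: [-0.3, 0.8, 3.7]
gripper_width: 0.0484
```

Contact (3.7 N). Releasing, pausing, then lifting straight up.

Request:
arm_command:
  offset:
    - [0,0,0]
    - [0,0,0]
    - [0,0,0]
    - [0,0,0]
    - [0,0,0]
    - [0,0,-1.5]
    - [0,0,-5]
    - [0,0,-10]
  twist:
    - [0,0,0]
    - [0,0,0]
    - [0,0,0]
    - [0,0,0]
    - [0,0,0]
    - [0,0,0]
    - [0,0,0]
    - [0,0,0]
  gripper: [0.5,0.4,0.2,0,0,0,0,0]

```text
time: 27.38
eef_pos: [0.6285, -0.0046, 0.2626]
ee_rot: [[-0.868, 0.496, -0.001], [0.496, 0.868, 0.001], [0.001, 0.0, -1.0]]
force: [0.6, 0.6, -0.1]
gripper_width: 0.0867
```

```bash
python3 - <<'E'
from h import *
go(.45,-.25,.25,60)
E
```

```text
t 27.38 off [  3.32 -30.17   1.26] tw [[0.0, -0.1, 0.3], [0.1, 0.0, -179.7]] pos [ 0.6285 -0.0046  0.2626] jaw 60.3 w 0.0867 q [-0.19  0.49  1.38  0.    1.27 -1.24] F [ 0.6  0.6 -0.1]
```

Request:
arm_command:
  offset:
    - [0,0,-2]
    - [0.4,-5,-2]
    - [0.8,-10,-1]
    - [1.5,-15,0]
    - [2,-20,1]
    - [2.5,-25,1]
    - [3.3,-30,1]
    - [3.3,-30,1]
  twist:
    - [0,0,0]
    - [0,0,0]
    - [0,0,0]
    - [0,0,0]
    - [0,0,0]
    - [0,0,0]
    - [0,0,0]
    - [0,0,0]
  gripper: [0,0,0,0,0,0,0,0]

```text
time: 28.38
eef_pos: [0.4497, -0.2514, 0.2538]
ee_rot: [[-0.866, 0.501, 0.0], [0.501, 0.866, -0.001], [-0.001, -0.001, -1.0]]
force: [0.8, 0.5, -0.4]
gripper_width: 0.087
```

```bash
python3 - <<'E'
from h import *
a=snap('side','s13')[130:250,235:345];b=snap('top','t13')[130:250,200:340]
cv2.imwrite('pics/c13.png',cv2.resize(cv2.cvtColor(np.hstack([a,b]),cv2.COLOR_RGB2BGR),None,fx=3.2,fy=3.2,interpolation=cv2.INTER_CUBIC))
E
```

```text
(no output)
```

View pics/c13.png

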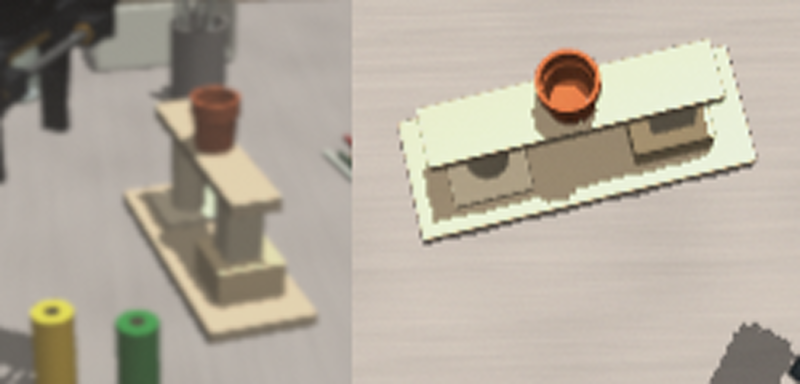

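```bash
python3 - <<'E'
from h import *
f=lambda X:[(200+(a-352)/3.2-.35,130+b/3.2-.35) for a,b in X]
b=plane('top',f([(416,109),(710,40),(724,98),(430,167)]),.131)
k=plane('top',f([(400,123),(728,46),(755,160),(425,242)]),.015)
for q in(b,k): e=q[0]-q[1];print(q.mean(0).round(4),np.degrees(np.arctan2(-e[0],e[1])).round(1),np.linalg.norm(e).round(3))
print('pot',plane('top',f([(568,84)]),.186).round(4))
E
```

```text
[ 0.6289 -0.0051  0.131 ] 12.2 0.24
[ 0.629  -0.0056  0.015 ] 12.1 0.299
pot [[ 0.6269 -0.0061  0.186 ]]
```

The last picture shows everything in place: pot upright at (568,84) on the right-hand crop. The bat is within 1 mm and 0.1° of the base, and the pot is about 2 mm off the bat's middle. Handing in.

```bash
python3 -c "
from rig import r
print(r.finish_job())"
```

```text
the job is handed in; nothing more can be done
None
```

The shelf is built and handed in at about 28.5 s of the 112 s allowed. The tall post stands on the tile and the short post on the brick. The bat lies across both, with the pot upright on it, and the arm is well clear. The hand-in gives no verdict, so these are my own last checks:

| Thing | Measured against | Result |
|---|---|---|
| Tall post | middle of the tile | about 2 mm off, before the bat went on |
| Short post | middle of the brick | about 1–2 mm off, before the bat went on |
| Bat | base | about 0.5 mm off centre, 0.1° out of line |
| Pot | middle of the bat | about 2 mm off, looks upright |

- **Posts:** once the bat was on I could only judge the posts by eye. They still looked upright, with the bat level on them.
- **Readings that disagreed:** the gripper read 48.4 mm on the pot's 50 mm rim, but comparing pictures showed no slip or tilt. A rough estimate of the bat's end while it was still in the gripper was about 4 mm off; the final picture did not bear it out.
- **Can and tumbler:** I kept clear of both and saw neither move, but I did not measure them at the end.

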